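# Set a curing cabinet's vent door on its stay

## Task

The vent door of the curing cabinet has been left loose, with its stay lying off the peg. Swing the stay over the peg on the cabinet roof, bringing the door along with it, and lower the middle of its five holes over the peg until the bar lies fully down again, its foot on the roof, so that the door is held ajar at its middle setting; then let go. Feel the hole onto the peg gently, without forcing the bar against it, and leave the things standing about where they are.

Things in the scene. Friction and masses are not known exactly. Their poses are not given: they have to be found in the camera images.
- cabinet: Grey steel cabinet, 280 deep, 440 wide, flat roof 200 mm above the table. Origin: on the table under its centre; x to its back, y to its left, z up (the peg plate's axes are parallel). Glazed door at its front. On the peg plate stands an upright peg of 8 mm diameter, its top (chamfered) 21 mm above the roof, on a round shoulder of 22 mm diameter, top 5 mm above the roof.
- keeper: The peg plate: flat bright steel plate, 84 x 30 x 3 mm, screwed to the roof. Origin: centre of its underside, on the roof; x runs along plate and slot, from the door to the cabinet's back, y left, z up. The peg is clamped somewhere in the slot, its axis at y = 0 and x from -16 to +16 mm; where is not measured, and it does not shift in use.
- stay: Dark steel bar, 24 mm wide, 5 thick, 0.25 kg. Origin: its pivot on the door's top edge, at mid-thickness; x along the bar to the free end at 262 mm. Five 11 mm holes at x = 64, 104, 144, 184, 224 mm, knob at 250 and a 7 mm foot under it. Swings freely sideways, tips up to 0.9 rad; let go, it drops till level, foot on the roof, underside 7 mm above it. On the peg's top it is 14 mm higher there.
- knob_center (a point): Centre of the stay's ball knob: a black ball of 24 mm diameter on a 10 mm stem, its centre 25 mm above the bar's upper face, near the bar's free end; 237 mm above the table when the stay lies level. Axes as the stay's. A light grip (about 20 N) lets the ball turn between the fingers as the bar tips; a hard grip does not.
- middle_hole (a point): Centre of the stay's middle (third) hole, at mid-thickness of the bar: 9.5 mm above the roof when seated. 106 mm from the knob's axis, 144 mm from the pivot. Axes as the stay's.
- door (a joint): Door angle, rad: 0 shut, positive swung out to the robot, to 1.0; 0.3 to 0.5 with the middle hole on the peg. 280 mm wide, hinged at its left edge (seen from the robot); hinge line at x = -65, y = +185 mm in the peg plate's frame, stay pivot 200 mm from it, straight to the right when shut. Stiff: it stays where left, takes 1 to 3 N at the stay to move.
- nail_tin: Bystander, loose on the cabinet roof near the right rear: open round steel tin of nails, 66 mm diameter, 45 mm high. Origin: centre of its underside.
- sample_tile: Bystander, loose on the cabinet roof near the right front: concrete tile with pebbles, 70 x 70 x 20 mm. Origin: centre of its underside.
- hammer: Bystander on the table: hammer 260 mm long. Origin: underside, middle of its length.
- snips: Bystander on the table: tin snips about 200 mm long. Origin: on the table under their pivot.
- glue_jar: Bystander on the table: closed jar, 68 mm diameter, 90 mm high. Origin: centre of its underside.
- wood_block: Bystander on the table: wooden offcut 120 x 50 x 35 mm. Origin: centre of its underside.

How it is judged:
At the end, for the whole second after the job is handed in: The peg stands in the middle hole: hole centre within 18.5 mm along and 4.5 mm across of the peg plate's centre (covers every place of the peg), at most 12.5 mm above the roof (3 mm off fully down); stay and door at rest, stay let go (x of middle_hole in the frame of keeper between -0.0185 and 0.0185 m and y of middle_hole in the frame of keeper between -0.0045 and 0.0045 m and z of middle_hole in the frame of keeper below 0.0125 m and linear speed of stay below 0.01 m/s and velocity of joint door between -0.05 and 0.05 rad/s); the robot touches nothing.
It fails at once if The stay is forced against the peg or its plate (more than 30 N) (contact force between stay and keeper above 30 N).
It fails at once if A bystander is moved by more than 20 mm (distance of any of nail_tin, sample_tile, hammer, snips, glue_jar, wood_block from where it was at the start of the episode above 0.02 m).
It also fails if it takes over 67 s, if anything falls off the work surface, if the arm or the gripper's body presses on something with over 40 N, if the wrist force passes 120 N, or if a joint passes its speed limit or range.

## Robot

A 6-joint arm with a two-finger parallel gripper is mounted at the origin on the work surface. World frame = base frame: x ahead of the robot, y to its left, z up, the work surface at z = 0. Lengths are in m, angles in rad, forces in N, time in s.
With the tool pointing down it reaches from about 0.325 to 0.925 m from the base axis. Payload 3.1 kg.
Tool frame: the origin (TCP) lies at the very end of the fingers, on their centre line; the grasp point (between the pads) lies 19 mm behind it; z points along the fingers, y is the line along which they close (so a half turn about z gives the same grasp; the last joint's range is limited). The gripper opens to 85 mm and grips with 20 to 120 N. Pads are 22 mm wide; open, the fingers measure 114 mm over their backs; the gripper's body (76 mm by 85 mm) begins 54 mm behind the grasp point. The pads swing forward as they close: fully open they stand 13 mm farther back than shut.
Start: joints at [1.07, 0.217, 1.613, -0, 1.311, -0.112], TCP at [0.237, 0.578, 0.198] pointing down, gripper open.
Joint ranges: [-2.75, 2.75], [-0.78, 2.1], [0.31, 2.55], [-1.13, 4.27], [0.13, 2.63], [-2.58, 2.58]. Speed limits (rad/s): [2.79, 2.79, 3.14, 3.14, 3.14, 3.14].

## Interface

Orientations are given as a 3x3 rotation matrix whose columns are the frame's x, y, z axes.
In Python, from plant import robot gives the robot as it stands. The module is installed in compiled form; this text tells all that it offers.
- The arm moves only by the tool send_rows, never from a script. Its argument "rows" is a list of rows, each a list of 3 entries, a list of its own where there are three numbers: the shift along the tool's x, y, z in m, then the turn, a rotation vector about the tool's x, y, z in degrees, then the finger opening in m, from 0 to 0.0854. A call has exactly 10 rows; each row is the pose to reach, as a shift and turn from the pose commanded when the call began, along the tool's axes at that moment; what a row does not reach only later rows make up. A row lasts 1/10 s, in which the tool goes at most 50 mm and 8.59 degrees, less where a joint would pass 70% of its speed; a pose out of reach is approached as far as the arm can. A call with a gripper value outside its range is refused whole. The fingers move at their own pace and stop on an object; "newtons" is the grip in N (left out, the last holds). Time passes only in rows, so rows that repeat a pose let the fingers close, or fill a call up. It gives the time, the measured TCP pose, the force, the opening and the grip force at its end, in the units of the state.
- robot.sense(): the state, without advancing time (a new reading comes with each control period).
- robot.read_camera(name): name is "scene" or "top" or "wrist"; returns the picture (480x640x3 uint8, red, green, blue); there is no depth.
- robot.camera_info(name): a dict with "fov_y" (degrees; the focal length in pixels is half the picture's height over the tangent of half this angle, whatever the lens; pixels are square), "cx", "cy" (the principal point, pixels), "k1" (the pictures are not rectified: a ray, as slopes to the right and down, at radius r is drawn at 1 + k1 r^2 times it, then the intrinsics apply), "rvec" (rotation vector, rad) and "tvec" (3), from world to camera coordinates, as OpenCV has them; the wrist camera has in their place "hand_eye" (4x4, takes a point from camera to tool coordinates, whose origin is the TCP and whose axes are the flange's). Camera axes: x right, y down, z forward; pixel columns grow to the right and rows downward; lengths in m; the calibration is good to about 2 mm. A picture is of the moment at which its call begins: read the wrist's pose just before it. camera_info takes no time and is no camera call.
- robot.sign_off(): hands the job in; it is judged then, once.
Trained networks look in the newest picture that a camera, given by its name, has taken for a name from the list of things; names that differ only in an ending like _2 or _b are one class to them, and where a whole thing is asked for, a point or a joint stands for the part that bears it (a point fixed in the world has none). Each returns a list of dicts, best first, with "conf" (0 to 1); they miss things now and then, are a little off and sometimes report something else, mostly with a low value. They report only what shows in the picture. A call takes as long as a camera call.
- robot.boxes_of(camera, name): "bbox" ([left, top, right, bottom] in pixels, round what is visible of it).
- robot.masks_of(camera, name): "mask" (480x640 bool, what is visible of it) and "bbox" ([left, top, right, bottom] in pixels, round what is visible of it).
- robot.mark_of(camera, name): "point" ([column, row] in pixels: a listed point, or the origin of a listed thing).
The state is a dict: "clock": time; "qpos": joint angles; "dq": joint speeds; "effort": joint torques, N m; "eef_pos": TCP position; "tcp_rot": TCP orientation; "force": force on the tool from outside, world axes, zero at the start; "wrist_torque": the same for the moment, N m; "finger_gap": finger opening in m; "gripper_force": force on a finger pad.
Only numpy, scipy, OpenCV 4.12 (cv2) and the standard library are available. Lean on these libraries where they do the work, as an engineer would, in place of code of your own. Each camera call takes 0.05 s, during which the arm holds its last target. There are 200 camera calls.

## Working session

There is one attempt and no reset: what is moved stays moved. The work goes in short steps, Python scripts to look and compute and a tool call to move; the robot and the scene stay as the last step left them, time stands still between calls to the robot, and variables do not carry over. Pictures are saved under pics/ and viewed, at most 10 in all, crops included, and the job is handed in when it is done.

Besides the shell and the picture viewer there is one more tool, called after "Call:" as a command line: name --argument value ..., lists and objects as JSON in quotes. send_rows: Moves the arm, as the interface text tells. Its arguments: {"type":"object","properties":{"rows":{"type":"array"},"newtons":{"type":"number"}},"required":["rows"]}

```bash
mkdir -p pics
cat > h.py <<'E'
import numpy as np, cv2
from plant import robot
def K(c):
    i=robot.camera_info(c); f=240/np.tan(np.radians(i['fov_y']/2)); return i,f
def cam(c,s=None):
    i,f=K(c)
    if 'rvec' in i:
        R=cv2.Rodrigues(np.array(i['rvec'],float))[0]; t=np.array(i['tvec'],float).ravel(); return R.T,-R.T@t
    H=np.array(i['hand_eye']); s=s or robot.sense(); R=np.array(s['tcp_rot'])
    return R@H[:3,:3], R@H[:3,3]+np.array(s['eef_pos'])
def ray(c,p,s=None):
    i,f=K(c); d=np.array([(p[0]-i['cx'])/f,(p[1]-i['cy'])/f]); u=d.copy()
    for _ in range(20): u=d/(1+i['k1']*(u@u))
    R,o=cam(c,s); return o,R@np.array([u[0],u[1],1.])
def onz(c,p,z,s=None):
    o,d=ray(c,p,s); return o+d*(z-o[2])/d[2]
def proj(c,P,s=None):
    i,f=K(c); R,o=cam(c,s); v=R.T@(np.array(P)-o); u=v[:2]/v[2]; u=u*(1+i['k1']*(u@u)); return u*f+[i['cx'],i['cy']]
def tri(obs):
    A=np.zeros((3,3));b=np.zeros(3)
    for o,d in obs:
        d=d/np.linalg.norm(d);M=np.eye(3)-np.outer(d,d);A+=M;b+=M@o
    return np.linalg.solve(A,b)
E
python3 - <<'E'
from h import *
np.set_printoptions(precision=4,suppress=True)
s=robot.sense();print(s['clock'],s['eef_pos'],s['tcp_rot'],s['force'])
for c in ['scene','top']:
    im=robot.read_camera(c);cv2.imwrite(f'pics/{c}0.png',im[:,:,::-1])
    print(c,cam(c)[1])
    for n,z in [('knob_center',.237),('middle_hole',.2095),('keeper',.2),('cabinet',0),('stay',.2095),('nail_tin',.2),('sample_tile',.2)]:
        for r in robot.mark_of(c,n)[:2]: print(c,n,round(r['conf'],2),np.array(r['point']),onz(c,r['point'],z))
E
```

```text
0.0 [0.2365 0.5776 0.1963] [[-0.9254  0.3791 -0.0011]
 [ 0.3791  0.9254 -0.0021]
 [ 0.0003 -0.0023 -1.    ]] [-0.8464 -0.7712  0.3175]
scene [1.107  0.757  0.9446]
scene knob_center 0.59 [315.9 241.9] [0.6037 0.1267 0.237 ]
scene middle_hole 0.88 [330.7 229. ] [0.5268 0.087  0.2095]
scene keeper 0.69 [304.8 213.8] [ 0.5328 -0.0083  0.2   ]
scene stay 0.95 [344. 190.] [ 0.3947 -0.0169  0.2095]
scene nail_tin 0.83 [223.2 201.4] [ 0.6698 -0.1816  0.2   ]
scene nail_tin 0.52 [328.7 226. ] [0.5159 0.0665 0.2   ]
scene sample_tile 0.93 [263.  179.5] [ 0.5307 -0.2033  0.2   ]
top [0.301  0.0364 1.4231]
top knob_center 0.79 [277.8 192. ] [0.6033 0.1314 0.237 ]
top middle_hole 0.69 [299.4 224.5] [0.522  0.0738 0.2095]
top keeper 0.88 [329.7 223.5] [ 0.5276 -0.0074  0.2   ]
top stay 0.9 [334.6 269.3] [ 0.4036 -0.0208  0.2095]
top nail_tin 0.6 [395.9 169.6] [ 0.6806 -0.1881  0.2   ]
top sample_tile 0.95 [398.  220.4] [ 0.5386 -0.1916  0.2   ]
```

Run:
```python
import cv2
a=cv2.imread('pics/top0.png')[120:345,200:500]; cv2.imwrite('pics/topc.png',cv2.resize(a,(800,600),interpolation=2))
```

```text
(no output)
```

View pics/topc.png

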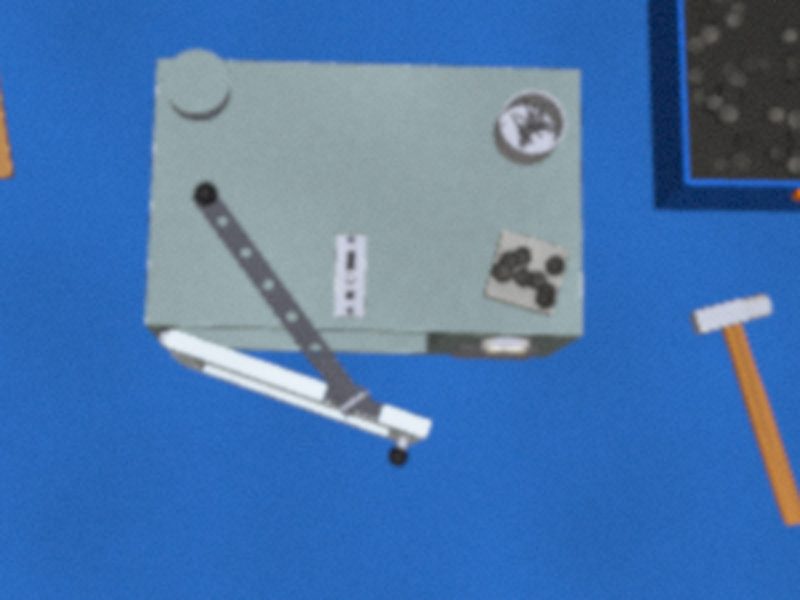

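View pics/scene0.png

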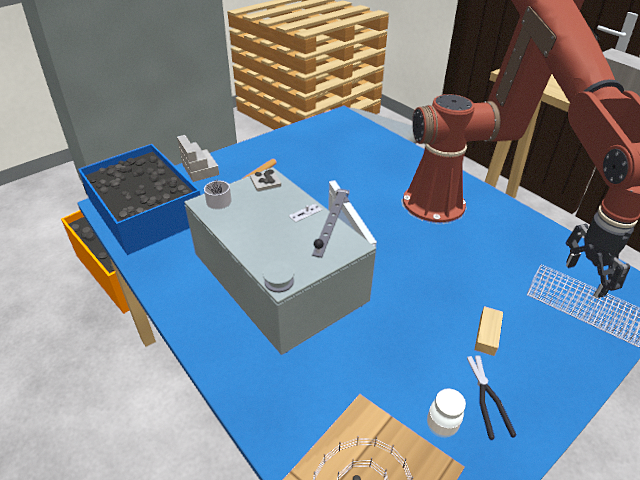

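The top crop shows the knob at full-image (277,192), the plate around (331,223) with slot along x, and the pivot on the door near (335,269). The scene view agrees, and the roof between knob and plate is free. The tin and tile are well to the right.

```bash
cat >> h.py <<'E'
from scipy.spatial.transform import Rotation as Ro
def go(P,yaw_y,s=None):
    "shift/turn in tool axes to TCP P, tool y at world angle yaw_y deg, pointing down"
    s=s or robot.sense(); R=np.array(s['tcp_rot']); a=np.radians(yaw_y)
    y=np.array([np.cos(a),np.sin(a),0]); z=np.array([0,0,-1.]); x=np.cross(y,z)
    T=np.stack([x,y,z],1)
    return R.T@(np.array(P)-s['eef_pos']), Ro.from_matrix(R.T@T).as_rotvec(degrees=True)
E
python3 - <<'E'
from h import *
np.set_printoptions(precision=4,suppress=True)
print(np.array(robot.camera_info('wrist')['hand_eye']),robot.camera_info('wrist')['fov_y'])
m=robot.masks_of('top','cabinet')[0];print(m['conf'],m['bbox'])
# roof corners from crop
f=lambda x,y:(200+x*300/800,120+y*225/600)
c=[onz('top',f(*p),.2) for p in [(158,60),(580,70),(583,334),(146,325)]]
for p in c: print(p)
for n in ['keeper']:
    for k in ['scene','top']:
        for r in robot.masks_of(k,n)[:1]:
            pts=np.argwhere(r['mask'])[:,::-1].astype(np.float32)
            rr=cv2.minAreaRect(np.array([onz(k,p,.203)[:2] for p in pts],np.float32)); print(k,n,rr)
kn=tri([ray('scene',robot.mark_of('scene','knob_center')[0]['point']),ray('top',robot.mark_of('top','knob_center')[0]['point'])]);print(kn)
print(go([.45,.10,.45],90))
E
```

```text
[[ 0.0001 -0.965  -0.2621  0.0663]
 [ 1.     -0.0001  0.0008 -0.0007]
 [-0.0008 -0.2621  0.965  -0.1763]
 [ 0.      0.      0.      1.    ]] 61.71982701427902
0.81 [255.9, 137.4, 417.3, 292.3]
[0.7526 0.1892 0.2   ]
[ 0.7485 -0.2491  0.2   ]
[ 0.4717 -0.2457  0.2   ]
[0.475  0.1924 0.2   ]
scene keeper ((0.5042741298675537, 0.052068013697862625), (0.2763793468475342, 0.036428291350603104), 36.98252868652344)
top keeper ((0.5286356806755066, -0.008075129240751266), (0.0821075588464737, 0.03217601403594017), 0.29402852058410645)
[0.6041 0.13   0.2391]
(array([-0.3785, -0.3619, -0.2524]), array([ -0.0003,  -0.0002, -22.2751]))
```

Run:
```python
from h import *
print(go([.604,.130,.31],126.5),robot.sense()['finger_gap'])
```

```text
(array([-0.50967018, -0.27577454, -0.11240059]), array([-1.87618563e-04, -2.85129955e-04, -5.87750742e+01])) 0.08557344453918579
```

Call:
send_rows --rows '[[[-0.02,-0.01,-0.045],[0,0,-5],0.08],[[-0.04,-0.02,-0.09],[0,0,-10],0.08],[[-0.08,-0.04,-0.115],[0,0,-17],0.08],[[-0.12,-0.065,-0.115],[0,0,-24],0.08],[[-0.165,-0.09,-0.115],[0,0,-31],0.08],[[-0.21,-0.115,-0.115],[0,0,-38],0.08],[[-0.255,-0.14,-0.115],[0,0,-45],0.08],[[-0.3,-0.16,-0.115],[0,0,-52],0.08],[[-0.34,-0.185,-0.115],[0,0,-58.8],0.08],[[-0.38,-0.21,-0.115],[0,0,-58.8],0.08]]'

```text
clock: 2.05
eef_pos: [0.51, 0.2381, 0.3128]
tcp_rot: [[-0.803, -0.597, 0.001], [-0.597, 0.803, 0.0], [-0.001, -0.0, -1.0]]
force: [-0.2, 0.1, 0.3]
finger_gap: 0.0799
gripper_force: 0.0
```

Run:
```python
from h import *
print(robot.sense()['eef_pos'],robot.sense()['qpos'],go([.604,.130,.31],126.5))
```

```text
[0.51003327 0.2381408  0.31280135] [ 3.12142340e-01  1.28293015e-02  1.62362947e+00  9.02641518e-06
  1.50448390e+00 -1.89784628e+00] (array([-0.01090285, -0.14284645,  0.0028367 ]), array([-0.01143711,  0.03544554,  0.12298635]))
```

Call:
send_rows --rows '[[[-0.003,-0.035,0],[0,0,0],0.06],[[-0.006,-0.075,0],[0,0,0],0.06],[[-0.009,-0.115,0],[0,0,0],0.06],[[-0.011,-0.143,0.003],[0,0,0],0.06],[[-0.011,-0.143,0.003],[0,0,0],0.06],[[-0.011,-0.143,0.003],[0,0,0],0.06],[[-0.011,-0.143,0.003],[0,0,0],0.06],[[-0.011,-0.143,0.003],[0,0,0],0.06],[[-0.011,-0.143,0.003],[0,0,0],0.06],[[-0.011,-0.143,0.003],[0,0,0],0.06]]'

```text
clock: 3.05
eef_pos: [0.6026, 0.1324, 0.3099]
tcp_rot: [[-0.803, -0.596, 0.0], [-0.596, 0.803, 0.0], [-0.0, -0.0, -1.0]]
force: [-0.1, 0.2, 0.3]
finger_gap: 0.0598
gripper_force: 0.0
```

Run:
```python
from h import *
np.set_printoptions(precision=4,suppress=True)
s=robot.sense();print(s['eef_pos'])
im=robot.read_camera('wrist');cv2.imwrite('pics/w1.png',im[:,:,::-1])
for n,z in [('knob_center',.237),('middle_hole',.2095),('keeper',.2),('stay',.2095)]:
    for r in robot.mark_of('wrist',n)[:2]: print(n,round(r['conf'],2),np.array(r['point']),onz('wrist',r['point'],z,s))
```

```text
[0.6026 0.1324 0.3099]
knob_center 0.92 [320.3 232.7] [0.6006 0.1318 0.237 ]
middle_hole 0.8 [319.3  63.2] [0.5168 0.0688 0.2095]
```

View pics/w1.png

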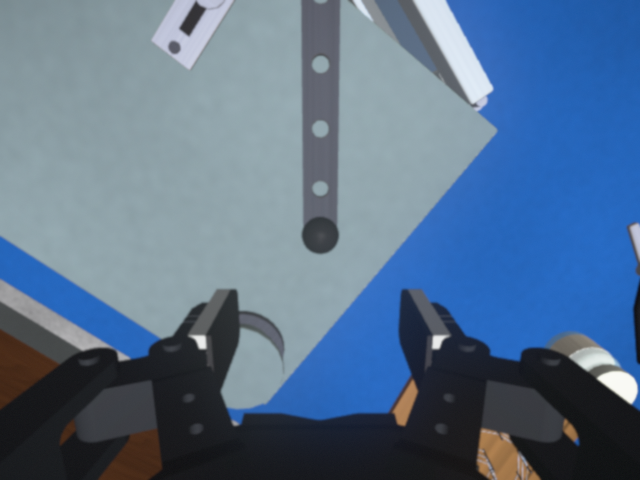

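The wrist view shows the knob at (320,235) centred under the gripper, the middle hole at (320,64), and the peg's shoulder at the top edge (213,0). Going down to grip lightly.

Call:
send_rows --rows '[[[0,0,0.03],[0,0,0],0.06],[[0,0,0.06],[0,0,0],0.06],[[0,0,0.08],[0,0,0],0.06],[[0,0,0.091],[0,0,0],0.06],[[0,0,0.091],[0,0,0],0.06],[[0,0,0.091],[0,0,0],0.01],[[0,0,0.091],[0,0,0],0.01],[[0,0,0.091],[0,0,0],0.01],[[0,0,0.091],[0,0,0],0.01],[[0,0,0.091],[0,0,0],0.01]]' --newtons 20

```text
clock: 4.3
eef_pos: [0.6032, 0.1317, 0.2192]
tcp_rot: [[-0.804, -0.595, 0.001], [-0.595, 0.804, 0.0], [-0.001, -0.001, -1.0]]
force: [0.3, -0.0, 0.1]
finger_gap: 0.0098
gripper_force: 0.0
```

Run:
```python
from h import *
np.set_printoptions(precision=4,suppress=True)
s=robot.sense();print(s['eef_pos'],s['force'],s['finger_gap'],s['gripper_force'])
robot.read_camera('wrist')
for n,z in [('knob_center',.237),('middle_hole',.2095)]:
    for r in robot.mark_of('wrist',n)[:2]: print(n,round(r['conf'],2),np.array(r['point']),onz('wrist',r['point'],z,s))
```

```text
[0.6032 0.1317 0.2192] [ 0.2665 -0.0009  0.0702] 0.009839561461048031 0.0
knob_center 0.92 [322.  285.9] [0.6007 0.1311 0.237 ]
middle_hole 0.97 [322.6  28.4] [0.5161 0.0688 0.2095]
```

Run:
```python
from h import *
im=robot.read_camera('wrist');cv2.imwrite('pics/w2.png',im[:,:,::-1])
s=robot.sense();print(proj('wrist',[.604,.132,.237],s),s['eef_pos'],s['finger_gap'],proj('wrist',np.array(s['eef_pos'])+[0,0,.019],s))
```

```text
[318.56369738 293.99319729] [0.60287742 0.13163158 0.21863644] 0.01013301307366334 [319.44635517 292.13020713]
```

View pics/w2.png

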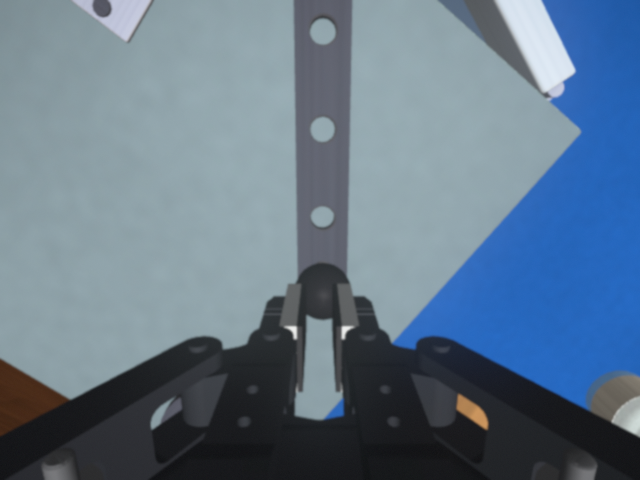

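Run:
```python
import cv2
a=cv2.imread('pics/w2.png')[230:410,220:430]; cv2.imwrite('pics/w2c.png',cv2.resize(a,None,fx=3.3,fy=3.3,interpolation=2))
```

```text
(no output)
```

View pics/w2c.png

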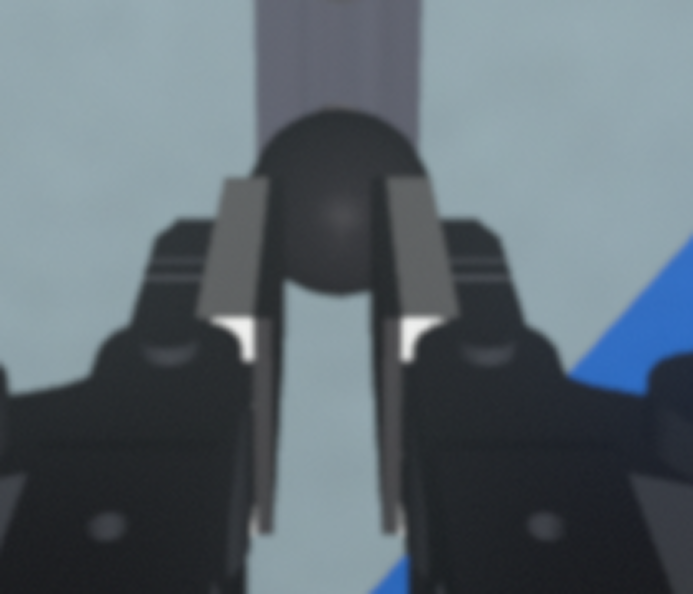

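Run:
```python
from h import *
s=robot.sense();print(s['eef_pos'],s['finger_gap'],s['force'])
for z in (.212,.202,.192):
    q=[onz('wrist',p,z,s) for p in [(322.5,216),(322.5,129),(322.5,31)]]
    print(z,[np.linalg.norm(q[i]-q[i+1]) for i in (0,1)])
R=np.array(s['tcp_rot']);e=np.array(s['eef_pos'])
for d in (0,.019,.04): # pad inner edge px, tool +x side, gap .010 or .024
    for g in (.01,.024): print(d,g,[proj('wrist',e+R@np.array([x,-g/2,-d]),s).round(0) for x in (.011,-.011)],[proj('wrist',e+R@np.array([x,g/2,-d]),s).round(0) for x in (.011,-.011)])
```

```text
[0.60287742 0.13163158 0.21863644] 0.01013301307366334 [-0.22766286  0.33363308  0.53224109]
0.212 [np.float64(0.039126096440872865), np.float64(0.03935443520858056)]
0.202 [np.float64(0.0412651042236315), np.float64(0.041505926178921584)]
0.192 [np.float64(0.04340411200639022), np.float64(0.043657417149262606)]
0 0.01 [array([308., 254.]), array([309., 298.])] [array([330., 254.]), array([330., 298.])]
0 0.024 [array([293., 254.]), array([294., 298.])] [array([345., 254.]), array([345., 298.])]
0.019 0.01 [array([307., 267.]), array([308., 316.])] [array([332., 267.]), array([331., 316.])]
0.019 0.024 [array([291., 267.]), array([291., 316.])] [array([348., 267.]), array([347., 316.])]
0.04 0.01 [array([306., 287.]), array([306., 341.])] [array([333., 287.]), array([333., 341.])]
0.04 0.024 [array([287., 287.]), array([288., 341.])] [array([353., 287.]), array([351., 341.])]
```

The close view shows the pads crossing over the ball (inner edges at about (306,318) and (333,318)) rather than around it. Comparing pixel widths with the reported gap, the finger ends seem about 30–40 mm higher than the stated TCP. I'll open wide enough to straddle the 24 mm bar, lower 10 mm, and check.

Call:
send_rows --rows '[[[0,0,0],[0,0,0],0.05],[[0,0,0],[0,0,0],0.05],[[0,0,0],[0,0,0],0.05],[[0,0,0],[0,0,0],0.05],[[0,0,0.002],[0,0,0],0.05],[[0,0,0.004],[0,0,0],0.05],[[0,0,0.006],[0,0,0],0.05],[[0,0,0.008],[0,0,0],0.05],[[0,0,0.01],[0,0,0],0.05],[[0,0,0.01],[0,0,0],0.05]]'

```text
clock: 5.5
eef_pos: [0.6026, 0.1316, 0.208]
tcp_rot: [[-0.804, -0.595, -0.001], [-0.595, 0.804, -0.0], [0.001, 0.0, -1.0]]
force: [-0.7, 0.1, -0.6]
finger_gap: 0.0498
gripper_force: 0.0
```

Call:
send_rows --rows '[[[0,0,0],[0,0,0],0.04],[[0,0,0],[0,0,0],0.03],[[0,0,0],[0,0,0],0.02],[[0,0,0],[0,0,0],0.015],[[0,0,0],[0,0,0],0.01],[[0,0,0],[0,0,0],0.01],[[0,0,0],[0,0,0],0.01],[[0,0,0],[0,0,0],0.01],[[0,0,0],[0,0,0],0.01],[[0,0,0],[0,0,0],0.01]]' --newtons 20

```text
clock: 6.5
eef_pos: [0.603, 0.1317, 0.2088]
tcp_rot: [[-0.804, -0.595, 0.0], [-0.595, 0.804, 0.0], [-0.0, -0.0, -1.0]]
force: [0.1, 0.7, 2.2]
finger_gap: 0.0174
gripper_force: 17.5
```

Run:
```python
from h import *
im=robot.read_camera('wrist');cv2.imwrite('pics/w3.png',im[:,:,::-1])
s=robot.sense();print(s['eef_pos'],s['finger_gap'],s['force'],s['gripper_force'],s['effort'])
```

```text
[0.60298086 0.13172366 0.20878058] 0.01765946227473417 [-1.11883081  0.68389693  0.4523822 ] 17.4983087182045 [-4.19778088e-01 -3.81054997e+01 -3.00751519e+01 -2.31964756e-01
 -5.71771315e-02 -1.26083399e-02]
```

View pics/w3.png

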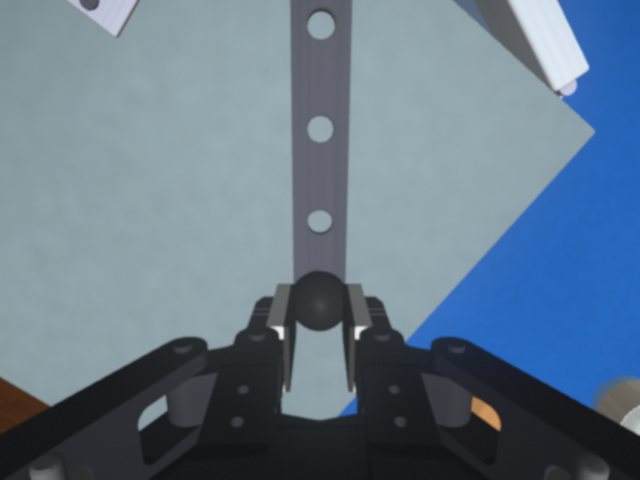

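The pads now touch only the ball's upper cap (gap 17.5 mm), which puts the finger ends about 36 mm short of the reported TCP. Reopening and lowering 25 mm more to hold the ball at the pad centres.

Call:
send_rows --rows '[[[0,0,0],[0,0,0],0.05],[[0,0,0],[0,0,0],0.05],[[0,0,0],[0,0,0],0.05],[[0,0,0],[0,0,0],0.05],[[0,0,0.004],[0,0,0],0.05],[[0,0,0.008],[0,0,0],0.05],[[0,0,0.012],[0,0,0],0.05],[[0,0,0.016],[0,0,0],0.05],[[0,0,0.02],[0,0,0],0.05],[[0,0,0.024],[0,0,0],0.05]]'

```text
clock: 7.55
eef_pos: [0.6028, 0.1316, 0.1841]
tcp_rot: [[-0.804, -0.595, -0.0], [-0.595, 0.804, -0.0], [0.0, 0.0, -1.0]]
force: [-0.3, 0.0, 0.6]
finger_gap: 0.0503
gripper_force: 0.0
```

Call:
send_rows --rows '[[[0,0,0],[0,0,0],0.04],[[0,0,0],[0,0,0],0.03],[[0,0,0],[0,0,0],0.02],[[0,0,0],[0,0,0],0.015],[[0,0,0],[0,0,0],0.015],[[0,0,0],[0,0,0],0.015],[[0,0,0],[0,0,0],0.015],[[0,0,0],[0,0,0],0.015],[[0,0,0],[0,0,0],0.015],[[0,0,0],[0,0,0],0.015]]' --newtons 20

```text
clock: 8.55
eef_pos: [0.603, 0.1317, 0.1848]
tcp_rot: [[-0.804, -0.595, 0.0], [-0.595, 0.804, 0.0], [-0.0, -0.0, -1.0]]
force: [-1.1, 0.8, 1.4]
finger_gap: 0.0222
gripper_force: 19.6
```

Call:
send_rows --rows '[[[0.0005,0,-0.004],[0,0,0],0.015],[[0.001,0,-0.008],[0,0,0],0.015],[[0.002,0,-0.012],[0,0,0],0.015],[[0.0025,0,-0.016],[0,0,0],0.015],[[0.003,0,-0.02],[0,0,0],0.015],[[0.004,0,-0.024],[0,0,0],0.015],[[0.005,0,-0.028],[0,0,0],0.015],[[0.006,0,-0.032],[0,0,0],0.015],[[0.0065,0,-0.036],[0,0,0],0.015],[[0.007,0,-0.038],[0,0,0],0.015]]' --newtons 20

```text
clock: 9.55
eef_pos: [0.5969, 0.1271, 0.2229]
tcp_rot: [[-0.804, -0.595, -0.001], [-0.595, 0.804, -0.001], [0.001, -0.0, -1.0]]
force: [1.6, -0.0, -2.0]
finger_gap: 0.0223
gripper_force: 19.7
```

Run:
```python
from h import *
np.set_printoptions(precision=4,suppress=True)
s=robot.sense();print(s['eef_pos'],s['finger_gap'],s['force'],s['gripper_force'])
for c in ['wrist','top','scene']:
    im=robot.read_camera(c);cv2.imwrite(f'pics/{c}4.png',im[:,:,::-1])
    for n,z in [('knob_center',.275),('middle_hole',.2315),('stay',.2095),('keeper',.2)]:
        for r in robot.mark_of(c,n)[:1]: print(c,n,round(r['conf'],2),np.array(r['point']),onz(c,r['point'],z,s))
a=cv2.imread('pics/wrist4.png')
b=cv2.imread('pics/top4.png')[180:270,260:380]
cv2.imwrite('pics/m4.png',np.vstack([cv2.resize(a,(400,300)),cv2.resize(b,(400,300),interpolation=2)]))
```

```text
[0.5969 0.1271 0.2229] 0.02226133443553055 [ 1.6026 -0.004  -1.9843] 19.674581587314606
wrist knob_center 0.82 [320.  326.4] [0.5957 0.1263 0.275 ]
wrist middle_hole 0.71 [318.9  35.9] [0.516  0.0669 0.2315]
top knob_center 0.86 [279.  191.7] [0.5944 0.1254 0.275 ]
top middle_hole 0.9 [299.7 225.6] [0.5151 0.0723 0.2315]
top stay 0.69 [332.4 270.1] [ 0.4014 -0.015   0.2095]
top keeper 0.75 [333.3 222.9] [ 0.5293 -0.017   0.2   ]
scene knob_center 0.53 [318.2 230.9] [0.6042 0.135  0.275 ]
scene middle_hole 0.71 [327.8 219.5] [0.527  0.0754 0.2315]
scene stay 0.71 [342.3 194.1] [ 0.4105 -0.0054  0.2095]
scene keeper 0.61 [302.6 214.8] [ 0.5397 -0.0084  0.2   ]
```

View pics/m4.png

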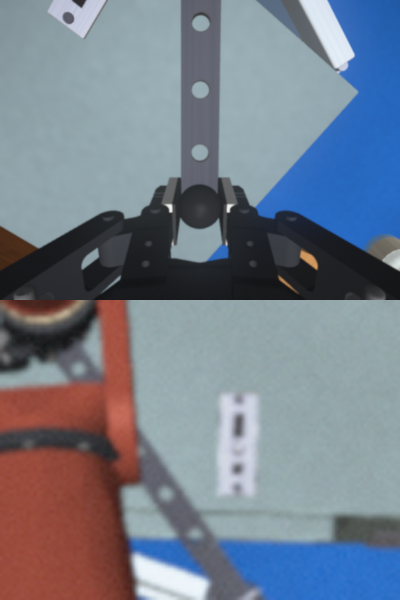

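The ball is held and the bar tipped (knob at wrist pixel (320,326)). The plate lies at top pixel (331,224) with the peg near its middle. Swinging about 18° towards the plate, with the door staying put, then looking again.

Call:
send_rows --rows '[[[0.0001,-0.0085,0],[0,0,2],0.015],[[0.0006,-0.017,0],[0,0,4],0.015],[[0.0013,-0.0254,0],[0,0,6],0.015],[[0.0024,-0.0338,0],[0,0,8],0.015],[[0.0037,-0.0422,0],[0,0,10],0.015],[[0.0053,-0.0505,0],[0,0,12],0.015],[[0.0072,-0.0588,0],[0,0,14],0.015],[[0.0094,-0.067,0],[0,0,16],0.015],[[0.0119,-0.0751,0],[0,0,18],0.015],[[0.0119,-0.0751,0],[0,0,18],0.015]]' --newtons 20

```text
clock: 11.3
eef_pos: [0.6329, 0.0589, 0.2227]
tcp_rot: [[-0.949, -0.315, 0.001], [-0.315, 0.949, -0.0], [-0.0, -0.0, -1.0]]
force: [-0.8, -1.1, -2.6]
finger_gap: 0.0221
gripper_force: 19.7
```

Run:
```python
from h import *
np.set_printoptions(precision=4,suppress=True)
s=robot.sense();print(s['eef_pos'],s['force'])
im=robot.read_camera('wrist');cv2.imwrite('pics/w5.png',im[:,:,::-1])
for n,z in [('knob_center',.275),('middle_hole',.2315),('keeper',.2)]:
    for r in robot.mark_of('wrist',n)[:1]: print(n,round(r['conf'],2),np.array(r['point']),onz('wrist',r['point'],z,s))
```

```text
[0.6329 0.0589 0.2227] [-0.7782 -1.1203 -2.5508]
knob_center 0.94 [320.4 328.5] [0.6322 0.0588 0.275 ]
middle_hole 0.94 [322.5  36.3] [0.5372 0.0281 0.2315]
```

View pics/w5.png

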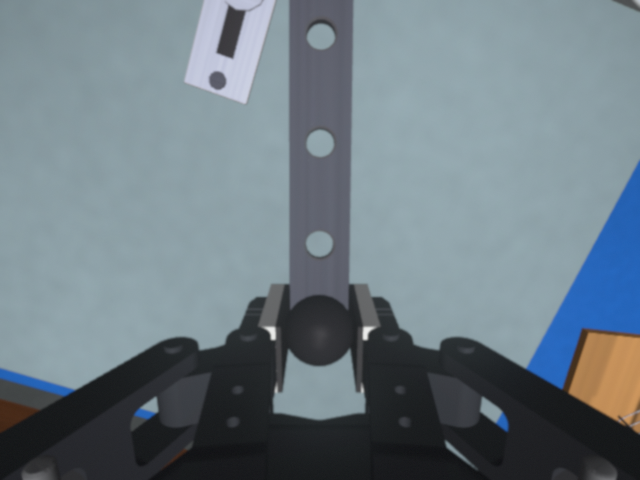

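The wrist view shows the plate's rear corners at (185,82) and (246,104), and the lowest point of the shoulder's rim at about (243,11). The middle hole is at (321,36).

Run:
```python
from h import *
np.set_printoptions(precision=4,suppress=True)
im=cv2.imread('pics/w5.png')
cv2.imwrite('pics/w5c.png',cv2.resize(im[0:120,170:360],None,fx=4,fy=4,interpolation=2))
s=robot.sense()
a,b=[onz('wrist',p,.203,s) for p in [(185,82),(246,104)]]
m=(a+b)/2; print('rear corners',a,b,'len',np.linalg.norm(a-b)); 
yv=(b-a)[:2]; yaw=np.degrees(np.arctan2(-yv[0],yv[1]));print('yaw',yaw)
sh=onz('wrist',(243,11),.205,s); pc=sh[:2]-.011*np.array([.949,.315]); print('peg~',pc,'keeper~',m[:2]-.042*np.array([np.cos(np.radians(yaw)),np.sin(np.radians(yaw))]))
print('peg top px',proj('wrist',[*pc,.221],s))
```

```text
rear corners [ 0.5695 -0.0259  0.203 ] [0.5699 0.0033 0.203 ] len 0.02918281322588734
yaw -0.7607929560353038
peg~ [ 0.5227 -0.0117] keeper~ [ 0.5277 -0.0108]
peg top px [234.3413 -31.6621]
```

View pics/w5c.png

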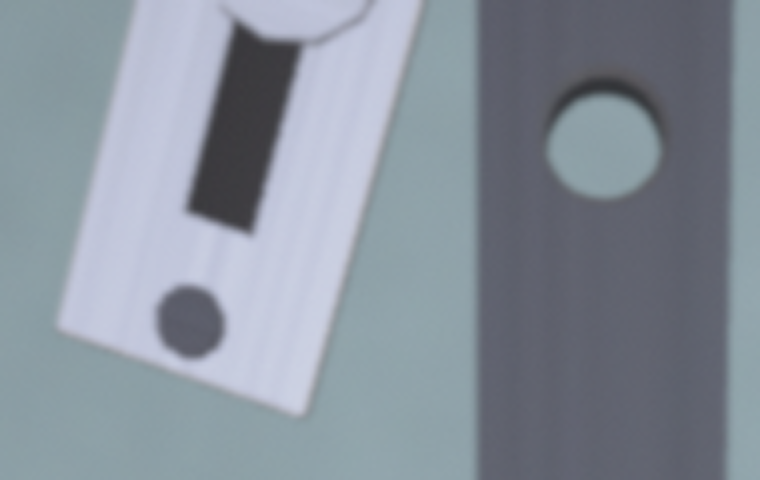

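```bash
cat > g.py <<'E'
from h import *
from scipy.optimize import brentq
K0=np.array([.5277,-.0108]);yaw=np.radians(-.5);Rz=np.array([[np.cos(yaw),-np.sin(yaw)],[np.sin(yaw),np.cos(yaw)]])
H=K0+Rz@[-.065,.185]
piv=lambda a:H+Rz@(.2*np.array([-np.sin(a),-np.cos(a)]))
def knob(P,th):
    a=brentq(lambda a:np.linalg.norm(piv(a)-P)-.144,.1,.8); p=piv(a);u=(P-p)/.144
    return a,p,np.degrees(np.arctan2(u[1],u[0])),np.array([*(p+u*(.25*np.cos(th)-.0275*np.sin(th))),.2095+.25*np.sin(th)+.0275*np.cos(th)])
E
python3 - <<'E'
from g import *
np.set_printoptions(precision=4,suppress=True)
P=np.array([.5227,-.0117])
for th in (.15,.12,.1,.05,0):
    a,p,y,k=knob(P,th); print(th,a,p,y,k,go([k[0],k[1],k[2]-.052],y+90))
E
```

```text
0.15 0.4330299358128171 [ 0.3788 -0.006 ] -2.2525297619842557 [ 0.6217 -0.0156  0.2741] (array([ 0.0343, -0.0685,  0.0007]), array([ 0.0086,  0.0184, 20.8006]))
0.12 0.4330299358128171 [ 0.3788 -0.006 ] -2.2525297619842557 [ 0.6235 -0.0157  0.2667] (array([ 0.0326, -0.0692,  0.008 ]), array([ 0.0086,  0.0184, 20.8006]))
0.1 0.4330299358128171 [ 0.3788 -0.006 ] -2.2525297619842557 [ 0.6246 -0.0157  0.2618] (array([ 0.0316, -0.0696,  0.0129]), array([ 0.0086,  0.0184, 20.8006]))
0.05 0.4330299358128171 [ 0.3788 -0.006 ] -2.2525297619842557 [ 0.6269 -0.0158  0.2495] (array([ 0.0294, -0.0704,  0.0253]), array([ 0.0086,  0.0184, 20.8006]))
0 0.4330299358128171 [ 0.3788 -0.006 ] -2.2525297619842557 [ 0.6286 -0.0159  0.237 ] (array([ 0.0278, -0.071 ,  0.0377]), array([ 0.0086,  0.0184, 20.8006]))
```

Call:
send_rows --rows '[[[0.0034,-0.0077,0],[0,0,2.3],0.015],[[0.0068,-0.0154,0],[0,0,4.6],0.015],[[0.0103,-0.0231,0],[0,0,6.9],0.015],[[0.0145,-0.031,0],[0,0,9.3],0.015],[[0.0185,-0.0385,0],[0,0,11.6],0.015],[[0.0225,-0.046,0],[0,0,14],0.015],[[0.0265,-0.0535,0],[0,0,16.3],0.015],[[0.0305,-0.061,0],[0,0,18.6],0.015],[[0.034,-0.0685,0],[0,0,20.8],0.015],[[0.034,-0.0685,0],[0,0,20.8],0.015]]' --newtons 20

```text
clock: 12.5
eef_pos: [0.6215, -0.017, 0.2224]
tcp_rot: [[-0.999, 0.042, -0.001], [0.042, 0.999, -0.0], [0.001, -0.001, -1.0]]
force: [0.7, -0.4, -2.1]
finger_gap: 0.0223
gripper_force: 19.8
```

Run:
```python
from h import *
np.set_printoptions(precision=4,suppress=True)
s=robot.sense();print(s['eef_pos'],s['force'])
im=robot.read_camera('wrist');cv2.imwrite('pics/w6.png',im[:,:,::-1])
for n,z in [('knob_center',.274),('middle_hole',.2315),('keeper',.2)]:
    for r in robot.mark_of('wrist',n)[:1]: print(n,round(r['conf'],2),np.array(r['point']),onz('wrist',r['point'],z,s))
c=im[0:100,260:380]; np.set_printoptions(linewidth=250)
g=cv2.cvtColor(c,cv2.COLOR_RGB2GRAY)
for r in range(0,72,3): print(''.join('%4d'%v for v in g[r,28:96:2]))
```

```text
[ 0.6215 -0.017   0.2224] [ 0.687  -0.3646 -2.1105]
knob_center 0.57 [318.5 326.7] [ 0.6207 -0.0176  0.274 ]
middle_hole 0.6 [314.9  35.4] [ 0.5209 -0.0148  0.2315]
 102  94  93  93  91  93  94  94  93  92  93  95  96  95  94  95  96  96  95  95  96  96  94  95  94  93  93  94  96  96  97 120 164 147
 101  94  93  93  92  93  95  94  93  92  94  96  96  95  95  94  97  96  96  95  96  95  95  95  95  94  93  95  95  97  98 120 165 147
 104  94  93  93  92  93  95  95  93  92  93  97  96  95  96  96  96  95  96  96  97  96  95  95  95  94  94  94  97  97  98 121 165 148
 106  94  94  92  93  93  95  95  94  93  94  95  96  96  95  96  97  97  97  97  97  96  96  95  95  94  95  94  96  98  98 122 166 150
 105  94  95  94  91  94  95  94  94  93  94  96  97  95  96  96  97  97  98  97  96  97  96  96  96  94  94  94  97  97  98 122 169 155
 104  95  95  94  92  94  95  96  95  94  94  97  97  95  95  95  96  97  97  97  96  97  96  95  96  94  94  96  97  97  99 122 170 156
 104  95  96  94  93  94  95  95  94  94  95  95  95  91  87  85  86  89  91  93  96  96  95  96  95  95  95  96 
[... 1652 characters left out ...]
103 140 189 169
 106  97  98  97  95  96  98  98  97  97  97  99 101  98  98  98  99 100 100  99 100 101  99  99  97  97  98  98 100 100 102 141 190 170
 105  97  98  97  96  96  98  98  96  96  97  99 100  99  98  98 100 100 101 100 100 100 100 100  98  98  97  99 101 101 102 141 190 170
 105  98  97  97  95  98  99  98  97  96  98  99 101  99  99  99  99 100 101 101 101 102 100 100  99  97  97  99 100 100 103 141 191 172
 106  98  97  96  96  98  98  98  97  97  97 100 101  99  98  98 100 100 101 100 101 101 100 100  99  97  98  99  99 101 103 141 191 172
 111  98  98  96  96  97  98  99  97  98  99  99 100  99  98  99 100 100 101 100 102 100 101  99  98  98  98  99 101 101 103 141 194 177
```

Run:
```python
from g import *
np.set_printoptions(precision=4,suppress=True)
im=cv2.imread('pics/w6.png')
cv2.imwrite('pics/w6c.png',cv2.resize(im[5:65,280:360],None,fx=10,fy=10,interpolation=2))
s=robot.sense()
pt=onz('wrist',(320.4,44.3),.221,s);h=onz('wrist',(319.7,34.8),.2334,s)
print('peg',pt,'hole',h,'tilt corr: hole mid x',h[:2]+[.0025*np.sin(.149),0])
c=np.array([proj('wrist',[pt[0]+.004*np.cos(t),pt[1]+.004*np.sin(t),.221],s) for t in np.linspace(0,6.28,40)]);print('peg disc px',c.min(0),c.max(0))
```

```text
peg [ 0.5222 -0.0114  0.221 ] hole [ 0.5212 -0.0117  0.2334] tilt corr: hole mid x [ 0.5216 -0.0117]
peg disc px [310.5583  33.5564] [330.2162  54.9178]
```

View pics/w6c.png

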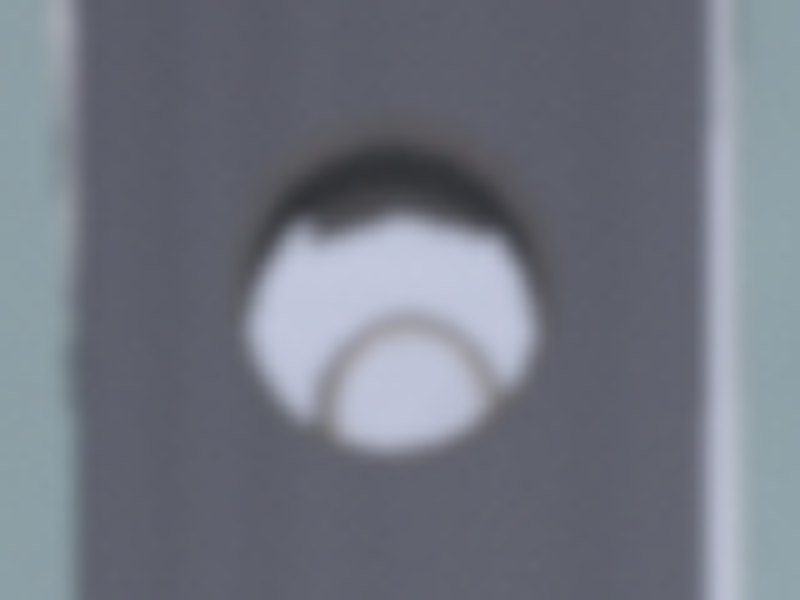

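The picture shows the peg's top ringed at about (320.7,46.5), inside the hole whose centre is at (319.4,34.3). The peg sits within about 1.5 mm of where the hole will come down. Lowering gently along the bar's arc, with +0.7 mm x and +0.3 mm y corrections.

Call:
send_rows --rows '[[[-0.001,0.0003,0.002],[0,0,0],0.015],[[-0.0015,0.0003,0.004],[0,0,0],0.015],[[-0.002,0.0003,0.006],[0,0,0],0.015],[[-0.0025,0.0003,0.0075],[0,0,0],0.015],[[-0.0028,0.0003,0.009],[0,0,0],0.015],[[-0.0031,0.0003,0.0105],[0,0,0],0.015],[[-0.0034,0.0003,0.0115],[0,0,0],0.015],[[-0.0037,0.0003,0.0125],[0,0,0],0.015],[[-0.004,0.0003,0.0135],[0,0,0],0.015],[[-0.0042,0.0003,0.0145],[0,0,0],0.015]]' --newtons 20

```text
clock: 13.7
eef_pos: [0.6262, -0.0156, 0.2081]
tcp_rot: [[-0.999, 0.04, 0.0], [0.04, 0.999, -0.0], [-0.0, -0.0, -1.0]]
force: [-1.6, -0.3, -2.3]
finger_gap: 0.0225
gripper_force: 19.8
```

Run:
```python
from h import *
np.set_printoptions(precision=4,suppress=True,linewidth=250)
s=robot.sense();print(s['eef_pos'],s['force'],s['finger_gap'])
im=robot.read_camera('wrist')
g=cv2.cvtColor(im,cv2.COLOR_RGB2GRAY)
for r in range(0,66,3): print(r,''.join('%4d'%v for v in g[r,300:344:2]))
```

```text
[ 0.6262 -0.0156  0.2081] [-1.5727 -0.2809 -2.2969] 0.022548031116687788
0   94  92  92  94  95  96  95  95  96  96  96  97  96  96  95  95  95  95  94  94  93  96
3   97  93  93  94  96  96  94  92  93  94  95  95  97  96  96  95  95  95  94  93  94  95
6   94  93  93  94  94  91  89  84  81  82  85  86  89  92  95  95  96  95  94  94  94  95
9   94  94  92  91  84  69  59  53  54  53  53  56  66  81  89  92  96  95  95  94  95  96
12   94  92  87  70  58  78 120 154 162 159 153 123  91  63  71  87  93  96  95  95  94  97
15   95  89  71  83 151 178 167 162 165 162 161 172 184 159  95  73  88  94  95  95  94  97
18   95  84  92 168 177 152 175 192 193 194 192 177 160 183 178 107  81  92  95  95  95  97
21   94  89 158 185 147 172 194 195 194 196 194 191 172 156 186 165  93  90  95  95  96  97
24   95 119 184 169 139 182 194 195 195 194 192 191 183 147 173 184 124  92  95  95  96  97
27   97 132 189 164 126 172 194 196 195 193 191 192 175 134 172 193 142  95  96  95  96  98
30   97 112 174 177 114 135 179 193 193 191 191 178 140 118 175 179 113  97  97  96  97  97
33   96  97 122 162
[... 292 characters left out ...]
  97  98 100  99  99 100 100  99  99  99  96  97  97  98
45   97  96  96  97  99 101  98  98  98  99  99 100 100 100 100 100  99  98  97  96  96  98
48   98  97  96  97  99  99  99  99  98  99  99  99 100 100 100  99  99  99  96  97  98  99
51   98  97  97  96  99 100  99  99  98  99 100 100 100 100 100 100  99  98  98  97  97  99
54   98  97  96  97  99 100  99  98  98  99 100 100 100 100 100 100  99  98  98  96  98  99
57   98  97  96  98  99 101  98  98  99  99  99  99 100 100 101 100  99  99  98  97  99  98
60   98  97  97  97  99 100  99  98  99  99  99 100 101 100 100 100 100  99  98  98  98  99
63   98  97  97  98  99 101 100  98  98  99 100 100 101 101 101  99  99  99  99  98  98  99
```

The peg's whole top now shows centred in the hole, with no contact force. Continuing down.

Call:
send_rows --rows '[[[-0.0004,0,0.0015],[0,0,0],0.015],[[-0.0007,0,0.003],[0,0,0],0.015],[[-0.001,0,0.0045],[0,0,0],0.015],[[-0.0013,0,0.006],[0,0,0],0.015],[[-0.0016,0,0.0075],[0,0,0],0.015],[[-0.0018,0,0.009],[0,0,0],0.015],[[-0.002,0,0.0105],[0,0,0],0.015],[[-0.0022,0,0.012],[0,0,0],0.015],[[-0.0025,0,0.0135],[0,0,0],0.015],[[-0.0027,0,0.015],[0,0,0],0.015]]' --newtons 20

```text
clock: 14.75
eef_pos: [0.629, -0.0157, 0.1931]
tcp_rot: [[-0.999, 0.04, 0.0], [0.04, 0.999, -0.0], [-0.0, -0.0, -1.0]]
force: [-0.0, -1.4, -2.2]
finger_gap: 0.0226
gripper_force: 19.8
```

Call:
send_rows --rows '[[[-0.0002,0,0.001],[0,0,0],0.015],[[-0.0003,0,0.002],[0,0,0],0.015],[[-0.0004,0,0.003],[0,0,0],0.015],[[-0.0005,0,0.004],[0,0,0],0.015],[[-0.0006,0,0.005],[0,0,0],0.015],[[-0.0007,0,0.006],[0,0,0],0.015],[[-0.0008,0,0.0068],[0,0,0],0.015],[[-0.0009,0,0.0075],[0,0,0],0.015],[[-0.001,0,0.008],[0,0,0],0.015],[[-0.001,0,0.008],[0,0,0],0.015]]' --newtons 20

```text
clock: 15.75
eef_pos: [0.63, -0.0157, 0.1851]
tcp_rot: [[-0.999, 0.04, 0.0], [0.04, 0.999, -0.0], [-0.0, -0.0, -1.0]]
force: [0.4, -0.5, 0.3]
finger_gap: 0.0222
gripper_force: 19.8
```

Down, and the bar's weight is off the gripper (vertical force 0.3 N). Opening and then retreating straight up.

Call:
send_rows --rows '[[[0,0,0],[0,0,0],0.03],[[0,0,0],[0,0,0],0.045],[[0,0,0],[0,0,0],0.06],[[0,0,0],[0,0,0],0.06],[[0,0,0],[0,0,0],0.06],[[0,0,-0.01],[0,0,0],0.06],[[0,0,-0.03],[0,0,0],0.06],[[0,0,-0.06],[0,0,0],0.06],[[0,0,-0.09],[0,0,0],0.06],[[0,0,-0.11],[0,0,0],0.06]]'

```text
clock: 16.75
eef_pos: [0.6309, -0.0159, 0.299]
tcp_rot: [[-0.999, 0.04, 0.004], [0.04, 0.999, -0.001], [-0.004, -0.0, -1.0]]
force: [-0.0, 0.3, -0.1]
finger_gap: 0.0599
gripper_force: 0.0
```

Run:
```python
from h import *
np.set_printoptions(precision=4,suppress=True,linewidth=250)
s=robot.sense();print(s['eef_pos'],s['force'],s['finger_gap'])
im=robot.read_camera('wrist');s=robot.sense()
for n,z in [('knob_center',.237),('middle_hole',.2095),('nail_tin',.2),('sample_tile',.2)]:
    for r in robot.mark_of('wrist',n)[:1]: print(n,round(r['conf'],2),np.array(r['point']),onz('wrist',r['point'],z,s))
robot.read_camera('top')
for n in ['nail_tin','sample_tile']: print(n,[onz('top',r['point'],.2) for r in robot.mark_of('top',n)[:1]])
c=proj('wrist',[.5225,-.0115,.212],s).astype(int);print(c)
g=cv2.cvtColor(im,cv2.COLOR_RGB2GRAY)
for r in range(c[1]-20,c[1]+20,2): print(r,''.join('%4d'%v for v in g[r,c[0]-20:c[0]+20:2]))
```

```text
[ 0.6309 -0.0159  0.299 ] [-0.006   0.3095 -0.0625] 0.059948681481210096
knob_center 0.95 [319.7 236. ] [ 0.6318 -0.0159  0.237 ]
middle_hole 0.66 [315.3  57.9] [ 0.525  -0.0144  0.2095]
nail_tin 0.85 [ 91.8 298. ] [ 0.684  -0.1902  0.2   ]
sample_tile 0.67 [43.8 90.6] [ 0.5359 -0.1935  0.2   ]
nail_tin [array([ 0.6822, -0.1807,  0.2   ])]
sample_tile [array([ 0.5372, -0.1945,  0.2   ])]
[319  52]
32  100  90  89  89  90  88  90  91  91  91  92  91  91  90  91  89  89  90  92 120
34  101  89  88  89  92  89  90  92  91  91  91  91  91  91  91  89  89  90  92 120
36  102  90  89  89  91  90  91  92  90  92  92  92  91  90  90  90  89  90  92 121
38  101  90  89  89  90  89  90  92  92  91  92  93  92  90  91  90  88  91  92 120
40  102  90  89  90  91  90  91  92  92  92  92  92  91  92  90  90  89  91  92 121
42  106  90  89  90  91  90  90  92  92  92  93  93  93  91  91  90  89  90  92 121
44  106  91  89  91  90  90  91  92  92  92  93  93  92  92  90  90  90  91  93 120
46  106  90  89  89  92  90  91  93  95 101 100  95  92  91  92  90  90  91  93 122
48  106  91  89  90  91  91
[... 280 characters left out ...]
  95  85  90  90  91  93 122
56  112  92  91  90  91 108 131 143 177 182 180 173 136 135  97  90  90  91  93 122
58  114  91  91  90  94 130 143 109 145 165 165 140 113 156 120  91  90  91  92 122
60  113  92  90  91  94 138 160 101  92 104 105  91 110 168 132  92  90  92  93 124
62  113  92  90  91  94 130 171 132  82  78  77  86 139 169 122  92  90  93  94 129
64  114  92  90  91  92 106 159 169 136 108 115 144 173 156 103  91  90  92  94 130
66  115  93  90  90  92  92 120 163 177 173 175 176 160 117  94  91  90  92  95 130
68  119  92  91  92  93  91  93 113 144 159 154 134 106  94  92  91  90  92  94 131
70  121  93  90  91  91  92  91  94  97  97  97  96  94  94  92  92  90  92  94 130
```

The peg's top stands up through the middle hole, the bar is level, and the tin and tile are where they were. Handing in.

```bash
python3 -c "
from plant import robot
print(robot.sign_off())"
```

```text
the job is handed in; nothing more can be done
None
```

The stay's middle hole is down over the peg, holding the door ajar at its middle setting. The stay is let go and the arm stands clear; I handed the job in at about 17 s and no verdict came back.

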